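Run the wing nut onto the mixer spindle

TASK

Fit the wing nut on the spindle of the bench mixer: turn it gently backward (anticlockwise from above) until you feel it drop into the thread, then forward to its stop, so that it stays on by itself, level, with the sprung disc clamped fully down. Never force it against the spindle, by pressing or by twisting against a stop, and leave the bottle, beaker, dish and vial around it where they stand.

Things in the scene. Friction and masses are not known exactly. Their poses are not given: they have to be found in the camera images.
- wing_nut: Loose black wing nut, about 90 g, standing mouth down. Hub 57 mm diameter, 30 mm high, closed on top; the hub is a cup inside, 23.5 mm radius, 25 mm deep. On it stands an upright flat grip (see nut_grip). Origin: centre of the underside, z up.
- nut_grip (a point): Point on the nut's axis 50 mm above its underside, in its upright flat grip: 10 mm thick along the nut's y, 70 mm long along its x; middle part from 30 to 56 mm above the underside, rounded wings at both ends to 58 mm.
- nut_lug (a point): Inner end of one of three radial steel lugs inside the nut's mouth, on the nut's +x side; the others at 120 degrees either way. Each is a round-ended pin, 5 mm in diameter, axis 4 mm above the nut's underside, reaching in to 15.5 mm from the nut's axis.
- mixer: Bench mixer, fixed on the worktop: white housing 150 x 150 mm, top at 48 mm; round vial carrier of 70 mm radius up to 60 mm, with three vials up to 84 mm high, 55 mm from the axis. Over it a sprung clamp disc of 34 mm radius, top at 72 mm when free; the steel spindle stands up through it. Origin: centre of the underside, z up, dial on the -x side.
- spindle_tip (a point): Tip of the spindle on its upright axis, 90.5 mm above the worktop: a cone 6 mm high, 6 mm radius at the tip, 12 mm at the core. The core carries a three-start interrupted thread of 20.5 mm radius. The spindle is held fast but may stand at any turn about its axis, which no reading tells: find the thread's openings by feel.
- thread_top (a point): On the spindle axis at the flat tops of the three thread lands, 82.5 mm above the worktop. Lugs on them: nut underside 81 mm up. Turned clockwise (from above) they then meet 4 mm high teeth, not to be forced. Turned anticlockwise by at most 90 degrees they reach openings (18 degrees of play, ending at a wall) and the nut, let or pressed down, drops 9 mm onto the disc, underside 72 mm up.
- nut_home (a point): On the spindle axis, 68 mm above the worktop: the nut's underside when home. Dropped and turned clockwise, the lugs run under the lands and draw the nut 4 mm down against the spring: home 58 degrees from the opening's near edge, then 20 degrees level to a solid stop. Let go, friction holds it. Nut against mixer over 25 N in all (10 N of it the spring, when home) counts as forcing.
- clamp_disc (a joint): How far the sprung disc under the nut is pressed down, in m: 0 free, 0.004 fully clamped by the nut, 0.006 its limit. Spring: 2 N to start, then 0.8 N per mm.
- white_bottle: Loose white bottle with a screw cap, 54 mm diameter, 96 mm high; origin at its underside. Leave it alone.
- glass_beaker: Loose glass beaker, 62 mm diameter, 77 mm high; origin at its underside. Leave it alone.
- petri_dish: Loose petri dish, 64 mm diameter, 14 mm high; origin at its underside. Leave it alone.
- sample_vial: Loose small vial with a black cap, 26 mm diameter, 62 mm high; origin at its underside. Leave it alone.
Not all that is in view belongs to the job. Of the things that look like the mixer, the larger one is meant.

How it is judged:
By the outcome, as a careful person would: the job done as asked, in the order asked, and still so for the second after the job is handed in, with the robot touching nothing.
It also fails if it takes over 64 s, if anything falls off the work surface, if the arm or the gripper's body presses on something with over 40 N, if the wrist force passes 120 N, or if a joint passes its speed limit or range.

ROBOT

A 6-joint arm with a two-finger parallel gripper is mounted at the origin on a cart in front of the work surface, level with it; the furniture and walls round the work are solid. World frame = base frame: x ahead of the robot, y to its left, z up, the work surface at z = 0. Lengths are in m, angles in rad, forces in N, time in s.
With the tool pointing down it reaches from about 0.35 to 0.875 m from the base axis. Payload 4.2 kg.
Tool frame: the origin (TCP) lies midway between the tips of the shut fingers; the grasp point (between the pads) lies 19 mm behind it; z points along the fingers, y is the line along which they close (so a half turn about z gives the same grasp; the last joint's range is limited). The gripper opens to 87 mm and grips with 3 to 60 N. Pads are 19 mm wide; open, the fingers measure 117 mm over their backs; the gripper's body (75 mm by 190 mm) begins 51 mm behind the grasp point.
Start: joints at [1.583, 0.385, 0.008, 0, -1.194, -0.259], TCP at [0.153, 0.606, 0.223] pointing down, gripper open.
Joint ranges: [-3.14, 3.14], [-1.21, 2.06], [-1.07, 1.41], [-3.16, 2.05], [-2.99, -0.16], [-3.1, 3.1]. Speed limits (rad/s): [2.79, 2.79, 3.14, 3.14, 3.14, 3.14].

INTERFACE

Orientations are given as a unit quaternion [w, x, y, z].
In Python, from plant import state, capture, finish_job gives the robot as it stands. The module is installed in compiled form; this text tells all that it offers.
- The arm moves only by the shell command python3 -m handwheel 'ROWS' [OPENING] [FORCE]. ROWS is a JSON object of lists of equal length, an entry for each row: "delta_pos": the shift along the tool's x, y, z each as a share of 500 mm, from -1 to 1, a list of three; "roll": the turn about the tool's z as a share of pi rad, from -1 to 1. In form: {"delta_pos": [[tx, ty, tz], ...], "roll": [roll, ...]}. A call has 1 to 12 rows; each row is the pose to reach, as a shift and turn from the pose commanded when the call began, along the tool's axes at that moment, turning the shorter way round; what a row does not reach only later rows make up. A row lasts 1/8 s, in which the tool goes at most 62.5 mm and 10.7 degrees, less where a joint would pass 70% of its speed; a pose out of reach is approached as far as the arm can. A call with a number of a shift or a turn outside -1 to 1 is refused whole. A call with a gripper value outside its range is refused whole. OPENING is the opening in per cent of the stroke, from 0 (shut) to 100 (fully open), set as the call begins (- or left out, the last holds). The fingers move at their own pace and stop on an object; FORCE is the grip in N (left out, the last holds). Time passes only in rows, so rows that repeat a pose let the fingers close. It gives the time, the measured TCP pose, the force, the opening and the grip force at its end, in the units of the state.
- state(): the state, without advancing time (a new reading comes with each control period).
- capture(name): name is "scene" or "top" or "wrist"; returns a dict with "color" (480x640x3 uint8, red, green, blue), "K" (3x3 intrinsics, pixels), "rvec" (rotation vector, rad) and "tvec" (3), from world to camera coordinates, as OpenCV has them; the wrist camera has in their place "T_tool_cam" (4x4, takes a point from camera to tool coordinates, whose origin is the TCP and whose axes are the flange's). Camera axes: x right, y down, z forward; pixel columns grow to the right and rows downward; lengths in m; the calibration is good to about 2 mm. A picture is of the moment at which its call begins: read the wrist's pose just before it. There is no depth.
- finish_job(): hands the job in; it is judged then, once.
The state is a dict: "clock": time; "q": joint angles; "qd": joint speeds; "joint_torque": joint torques, N m; "tool_pos": TCP position; "orientation": TCP orientation; "force": force on the tool from outside, world axes, zero at the start; "moment": the same for the moment, N m; "gripper_width": opening from 0.0 (shut) to 1.0 (fully open); "gripper_force": force on a finger pad.
Only numpy, scipy, OpenCV 4.12 (cv2) and the standard library are available. Lean on these libraries where they do the work, as an engineer would, in place of code of your own. Each camera call takes 0.05 s, during which the arm holds its last target. There are 200 camera calls.

## Working session

There is one attempt and no reset: what is moved stays moved. The work goes in short steps, Python scripts to look and compute and a shell command to move; the robot and the scene stay as the last step left them, time stands still between calls to the robot, and variables do not carry over. Pictures are saved under pics/ and viewed, at most 10 in all, crops included, and the job is handed in when it is done.

```bash
mkdir -p pics
cat > h.py <<'E'
import numpy as np, cv2, json
from plant import state, capture
from scipy.spatial.transform import Rotation as R
def Rq(q): return R.from_quat([q[1],q[2],q[3],q[0]]).as_matrix()
def grab(name,fn):
    s=state(); c=capture(name)
    if 'T_tool_cam' in c:
        T=np.eye(4);T[:3,:3]=Rq(s['orientation']);T[:3,3]=s['tool_pos']
        W=T@np.array(c['T_tool_cam']); M=np.linalg.inv(W)
    else:
        M=np.eye(4);M[:3,:3]=cv2.Rodrigues(np.array(c['rvec'],float))[0];M[:3,3]=np.ravel(c['tvec'])
    cv2.imwrite(f'pics/{fn}.png',c['color'][:,:,::-1]); np.savez(f'pics/{fn}.npz',K=c['K'],M=M)
def back(fn,uv,z):
    d=np.load(f'pics/{fn}.npz');K,M=d['K'],d['M'];C=-M[:3,:3].T@M[:3,3]
    r=M[:3,:3].T@np.linalg.inv(K)@np.array([uv[0],uv[1],1.]);return C+r*(z-C[2])/r[2]
def proj(fn,p):
    d=np.load(f'pics/{fn}.npz');x=d['K']@(d['M'][:3,:3]@np.array(p)+d['M'][:3,3]);return x[:2]/x[2]
E
python3 - <<'E'
from h import *
s=state();print(s)
for n in('scene','top','wrist'):
    grab(n,n+'0');d=np.load(f'pics/{n}0.npz');print(n,d['K'][0,0],-d['M'][:3,:3].T@d['M'][:3,3])
E
```

```text
{'clock': 0.0, 'q': array([ 1.58263186e+00,  3.85532662e-01,  6.65776501e-03, -5.45696010e-04,
       -1.19400093e+00, -2.58622604e-01]), 'qd': array([ 0.00012175,  0.00144544, -0.00057815, -0.00074044,  0.00030506,
        0.00014288]), 'joint_torque': array([-6.26899837e-04, -3.90665889e+01,  1.87410361e+01,  4.22007188e+00,
        1.09724421e-02, -1.94114318e-04]), 'tool_pos': array([0.15248895, 0.60549635, 0.2214796 ]), 'orientation': array([ 1.06444651e-03,  9.92383710e-01, -1.23180464e-01, -1.11111389e-04]), 'force': array([ 0.98627415, -0.06212508,  0.05663574]), 'moment': array([-0.00092956, -0.02904953, -0.0045676 ]), 'gripper_force': 0.0, 'gripper_width': 1.0003710556339518}
scene 438.2997661315435 [ 0.07078055 -0.65743725  0.518099  ]
top 609.9815640609828 [ 0.36691664 -0.00956791  1.28951541]
wrist 414.98780499589617 [0.22093162 0.58964833 0.38291354]
```

View pics/top0.png

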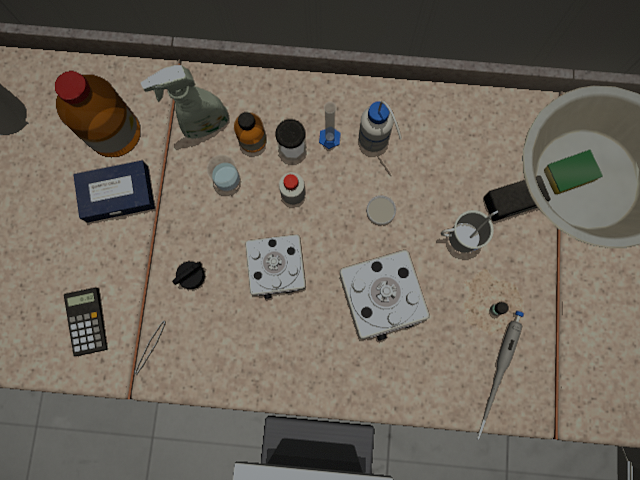

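View pics/scene0.png

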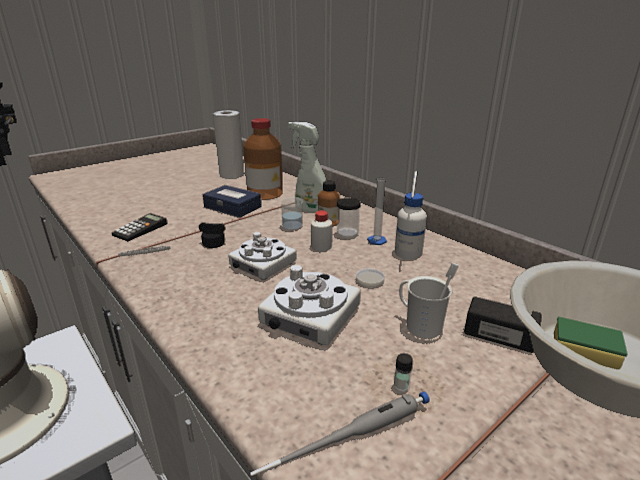

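The top view shows the nut at about (190,275), with its grip running from (174,281) to (202,266). The large mixer's spindle is at about (385,292), and a smaller lookalike stands at (275,263).

Run:
```python
from h import *
for uv,z in [((190,275),.03),((189,274.5),.056),((174,281),.056),((202,266),.056),((385,292),.0905),((341,268),.048),((408,252),.048),((428,319),.048),((361,339),.048)]: print(uv,back('top0',uv,z).round(4))
im=cv2.imread('pics/top0.png')
a=cv2.resize(im[250:300,160:220],None,fx=6.5,fy=6.5,interpolation=cv2.INTER_CUBIC)
b=cv2.resize(im[240:345,335:435],None,fx=4,fy=4,interpolation=cv2.INTER_CUBIC)
h=np.zeros((420,800,3),np.uint8);h[:a.shape[0],:a.shape[1]]=a;h[:420,400:800]=b;cv2.imwrite('pics/c1.png',h)
```

```text
(190, 275) [0.5128 0.2921 0.03  ]
(189, 274.5) [0.5106 0.288  0.056 ]
(174, 281) [0.4947 0.3166 0.056 ]
(202, 266) [0.5303 0.2639 0.056 ]
(385, 292) [ 0.5069 -0.1094  0.0905]
(341, 268) [ 0.553  -0.0194  0.048 ]
(408, 252) [ 0.5987 -0.1543  0.048 ]
(428, 319) [ 0.4653 -0.2032  0.048 ]
(361, 339) [ 0.4134 -0.0716  0.048 ]
```

View pics/c1.png

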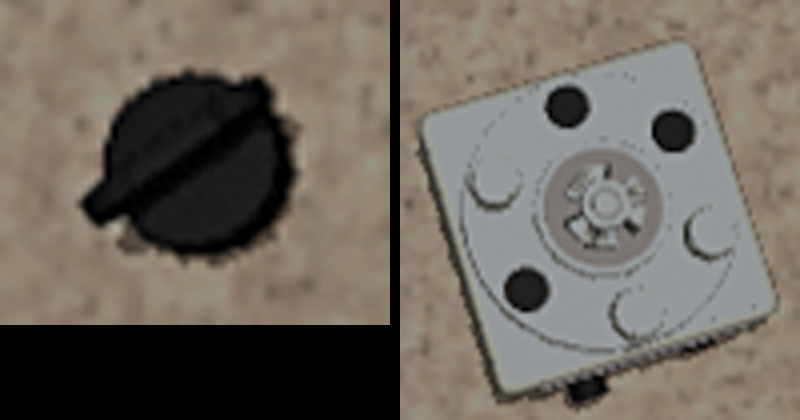

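```bash
python3 -m handwheel '{"delta_pos":[[0.85,0.438,0.04],[0.85,0.438,0.04],[0.85,0.438,0.04],[0.85,0.438,0.04],[0.85,0.438,0.04],[0.85,0.438,0.04],[0.85,0.438,0.04],[0.85,0.438,0.04],[0.85,0.438,0.04],[0.85,0.438,0.04],[0.85,0.438,0.04],[0.85,0.438,0.04]],"roll":[0.228,0.228,0.228,0.228,0.228,0.228,0.228,0.228,0.228,0.228,0.228,0.228]}' 100
python3 - <<'E'
from h import *
grab('wrist','w1');s=state();print(s['q'],s['tool_pos'],s['orientation'],s['force'],s['clock'])
c=capture('wrist');print(c['T_tool_cam'])
E
```

```text
clock: 1.65
tool_pos: [0.5106, 0.2907, 0.2028]
orientation: [-0.0, 0.887, -0.462, 0.0]
force: [-0.6, 0.7, 0.1]
gripper_width: 0.996
gripper_force: 0.0
[ 7.92783134e-01  3.35904840e-01 -1.17433652e-01 -6.64486474e-05
 -1.11717705e+00 -1.83481644e-01] [0.51070476 0.29065126 0.20272216] [-1.42981363e-04  8.86642792e-01 -4.62454904e-01  1.25650430e-05] [ 0.71038266  0.41338048 -0.23848231] 1.7
[[ 1.14486185e-04 -9.65626715e-01 -2.59932750e-01  6.97832429e-02]
 [ 9.99999701e-01  3.09201781e-04 -7.08211448e-04 -2.00385855e-04]
 [ 7.64239563e-04 -2.59932591e-01  9.65626462e-01 -1.61349111e-01]
 [ 0.00000000e+00  0.00000000e+00  0.00000000e+00  1.00000000e+00]]
```

View pics/w1.png

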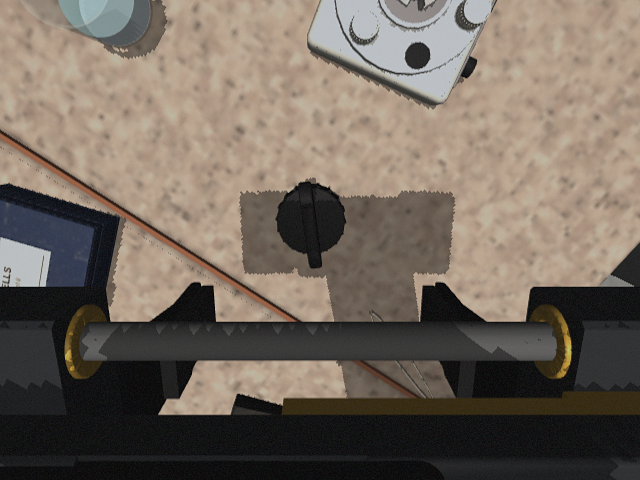

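Run:
```python
from h import *
im=cv2.imread('pics/w1.png')[165:285,255:370]
im=np.clip(im.astype(float)*2.2,0,255).astype(np.uint8)
cv2.imwrite('pics/c2.png',cv2.resize(im,None,fx=5,fy=5,interpolation=cv2.INTER_CUBIC))
```

```text
(no output)
```

View pics/c2.png

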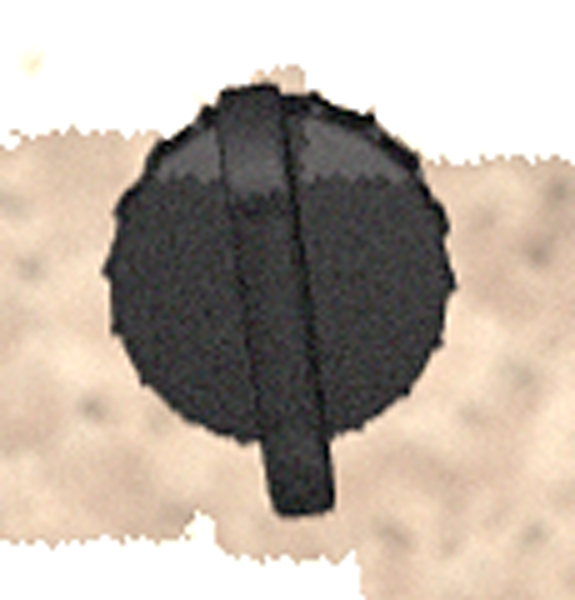

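Run:
```python
from h import *
from scipy.optimize import least_squares
def model(p):
    x,y,a=p;c,s_=np.cos(a),np.sin(a)
    W=lambda l:[x+c*l[0]-s_*l[1],y+s_*l[0]+c*l[1],l[2]]
    e1=proj('w1',W([.035,0,.053]));e2=proj('w1',W([-.035,0,.056]))
    t=np.linspace(0,6.283,200)
    pts=np.array([proj('w1',W([.0285*np.cos(k),.0285*np.sin(k),z])) for k in t for z in(0.001,.03)])
    return np.r_[e1,e2,pts[:,0].min(),pts[:,0].max()]
ob=np.array([304.4,182.4,315.6,268,276.4,345.4])
r=least_squares(lambda p:model(p)-ob,[.51,.29,np.radians(-55)],x_scale=[.01,.01,.1])
print(r.x[:2],np.degrees(r.x[2]),r.fun)
s=state();Rm=Rq(s['orientation']);print('tool delta',Rm.T@(np.r_[r.x[:2],0.031]-s['tool_pos']))
ax=np.degrees(np.arctan2(Rm[1,0],Rm[0,0]));print('roll deg +cw',ax-np.degrees(r.x[2]), (ax-np.degrees(r.x[2]))/180)
```

```text
[0.51581178 0.29389628] -47.95605200000313 [-0.14401847 -1.94703873  0.36280187  2.17515457 -0.33762207  0.11493284]
tool delta [ 1.10498386e-04 -5.98981737e-03  1.71728313e-01]
roll deg +cw -7.146068906590379 -0.039700382814391
```

```bash
python3 -m handwheel '{"delta_pos":[[0,-0.012,0.1],[0,-0.012,0.2],[0,-0.012,0.28],[0,-0.012,0.32],[0,-0.012,0.34],[0,-0.012,0.34]],"roll":[-0.04,-0.04,-0.04,-0.04,-0.04,-0.04]}' 100; python3 -m handwheel '{"delta_pos":[[0,0,0],[0,0,0],[0,0,0],[0,0,0],[0,0,0],[0,0,0],[0,0,0],[0,0,0]],"roll":[0,0,0,0,0,0,0,0]}' 0 25
```

```text
clock: 2.5
tool_pos: [0.5161, 0.2935, 0.0324]
orientation: [0.0, 0.914, -0.406, -0.0]
force: [0.1, 1.0, 0.0]
gripper_width: 0.996
gripper_force: 0.0
clock: 3.5
tool_pos: [0.5162, 0.2933, 0.0325]
orientation: [0.0, 0.914, -0.407, 0.0]
force: [-0.5, -0.8, 0.3]
gripper_width: 0.17
gripper_force: 0.0
```

```bash
python3 -m handwheel '{"delta_pos":[[0,0,0],[0,0,0],[0,0,0],[0,0,0],[0,0,0]],"roll":[0,0,0,0,0]}'; python3 -m handwheel '{"delta_pos":[[0,0,-0.05],[0,0,-0.15],[0,0,-0.25],[0,0,-0.3],[0,0,-0.3]],"roll":[0,0,0,0,0]}';python3 - <<'E'
from h import *
grab('wrist','w2')
im=cv2.imread('pics/w2.png')
cv2.imwrite('pics/w2b.png',np.clip(im.astype(float)*2,0,255).astype(np.uint8))
s=state();p=s['tool_pos'];print(s['gripper_width'],s['force'])
Rm=Rq(s['orientation'])
for l in ([.035,0,-.020],[-.035,0,-.023],[0,0,-.025],[.0285,0,.0],[-.0285,0,0],[0,.0285,0],[0,-.0285,0]): print(l,proj('w2',p+Rm@np.array(l)))
E
```

```text
clock: 4.12
tool_pos: [0.5162, 0.2933, 0.0325]
orientation: [0.0, 0.914, -0.407, -0.0]
force: [-0.0, 0.6, -0.3]
gripper_width: 0.111
gripper_force: 25.0
clock: 4.75
tool_pos: [0.517, 0.294, 0.1849]
orientation: [-0.002, 0.914, -0.407, 0.001]
force: [-0.4, 0.2, -1.6]
gripper_width: 0.111
gripper_force: 25.0
0.11415799021602913 [-0.04476961  0.5587141  -1.32945379]
[0.035, 0, -0.02] [322.24855191 234.10048019]
[-0.035, 0, -0.023] [321.67621898 409.21561118]
[0, 0, -0.025] [321.99818826 330.26244881]
[0.0285, 0, 0.0] [321.90215816 238.01956918]
[-0.0285, 0, 0] [321.48349982 363.03616595]
[0, 0.0285, 0] [388.91661936 303.31889332]
[0, -0.0285, 0] [254.55316996 302.98605929]
```

View pics/w2b.png

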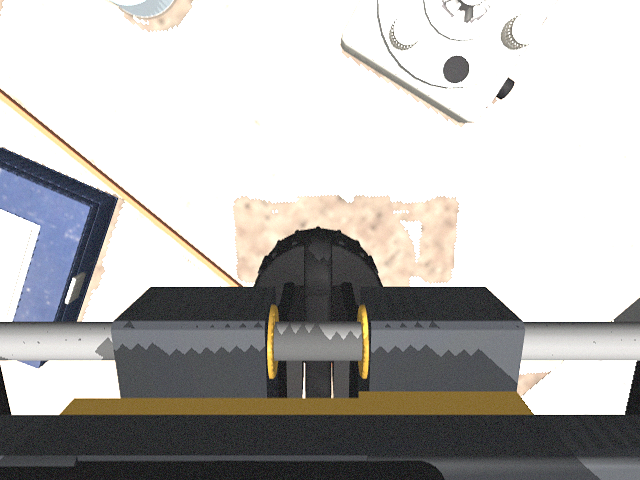

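The nut is held, with its hub front at about (318,228). Next I'll bring it beside the spindle and measure both in one picture.

```bash
python3 -m handwheel '{"delta_pos":[[0.06,0.08,0],[0.142,0.19,0],[0.225,0.3,0],[0.307,0.41,0],[0.367,0.49,0],[0.402,0.536,0.02],[0.417,0.556,0.05],[0.417,0.556,0.07],[0.417,0.556,0.07],[0.417,0.556,0.07],[0.417,0.556,0.07]],"roll":[0,0,0,0,0,0,0,0,0,0,0]}';python3 - <<'E'
from h import *
grab('wrist','w3')
im=cv2.imread('pics/w3.png')
cv2.imwrite('pics/w3b.png',np.clip(im.astype(float)*1.5,0,255).astype(np.uint8))
s=state();print(s['tool_pos'],s['orientation'],s['q'],s['force'],proj('w3',back('top0',(385.9,290.4),.0905)))
E
```

```text
clock: 6.18
tool_pos: [0.4497, -0.0471, 0.1479]
orientation: [-0.0, 0.914, -0.406, 0.0]
force: [0.2, -0.6, -0.5]
gripper_width: 0.117
gripper_force: 25.0
[ 0.44964671 -0.04716627  0.14796182] [-2.84348242e-04  9.13809004e-01 -4.06143905e-01  3.88710389e-04] [ 2.56773790e-01  1.65634961e-01 -5.08666862e-01  5.35869041e-05
 -8.95532189e-01  4.77528394e-01] [ 0.61303939 -0.20097898 -0.40145771] [314.33733435  94.7471335 ]
```

View pics/w3b.png

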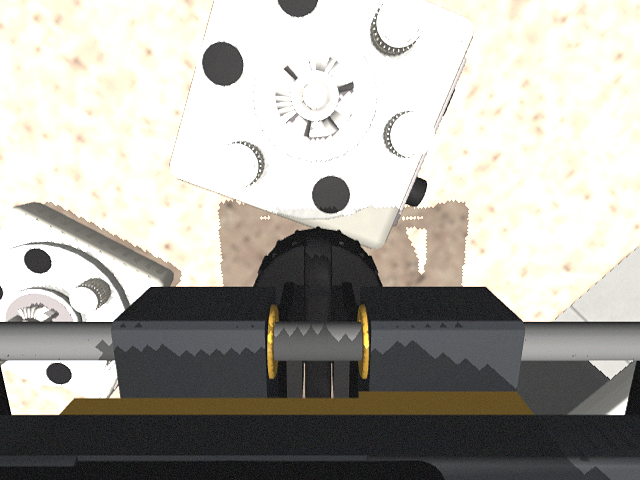

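Run:
```python
from h import *
im=cv2.imread('pics/w3.png').astype(float)
a=im[50:150,260:380];b=np.clip(im[215:310,250:390]*3,0,255)
h=np.zeros((600,800,3),np.uint8)
A=cv2.resize(a,None,fx=4.5,fy=4.5,interpolation=cv2.INTER_CUBIC);A=np.clip((A-60)*1.3,0,255)
a4=cv2.resize(a,(400,333),interpolation=cv2.INTER_CUBIC)
B=cv2.resize(b,(400,271),interpolation=cv2.INTER_CUBIC)
cv2.imwrite('pics/c3.png',np.vstack([np.clip((cv2.resize(a,(400,333),interpolation=cv2.INTER_CUBIC)-50)*1.2,0,255),np.clip(B,0,255)])[:600])
```

```text
[ WARN:0@0.576] global loadsave.cpp:1063 imwrite_ Unsupported depth image for selected encoder is fallbacked to CV_8U.
```

View pics/c3.png

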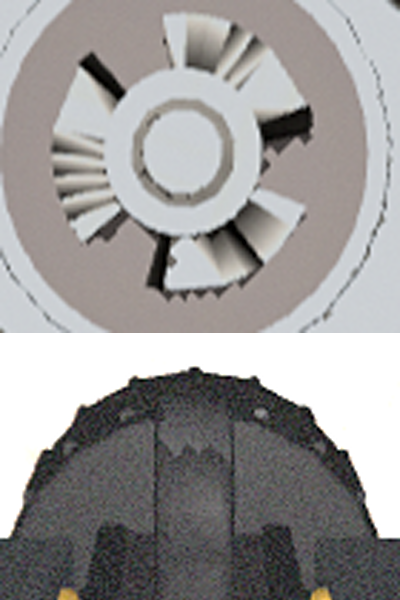

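Run:
```python
from h import *
s=state();p=s['tool_pos'];Rm=Rq(s['orientation'])
t=np.linspace(-1.5,1.5,301)
for z in(.0015,.02,.0315):
  q=np.array([proj('w3',p+Rm@np.array([.0285*np.cos(k),.0285*np.sin(k),z])) for k in t]);print(z,q[150],q[q[:,1].argmin()], q[np.abs(q[:,1]-287).argmin()])
print(proj('w3',p+Rm@np.array([.035,0,-.020])),proj('w3',p+Rm@np.array([.0,0,.0315])),proj('w3',p+Rm@np.array([.01,0,.0315])))
S=back('w3',(314.3,95.2),.0905);print(S,Rm.T@(S-p), Rm.T@(back('top0',(385.9,290.4),.0905)-p))
```

```text
0.0015 [318.98120237 238.04068   ] [318.98120237 238.04068   ] [253.04326664 287.06733231]
0.02 [318.87088553 227.8797023 ] [318.87088553 227.8797023 ] [380.03758622 283.56289634]
0.0315 [318.81239868 222.49264097] [318.81239868 222.49264097] [376.64785831 275.32296816]
[319.1665238  235.14936387] [318.75110335 279.16948766] [318.77209795 259.75679512]
[ 0.51011729 -0.11072051  0.0905    ] [ 0.08766822 -0.00225051  0.05750576] [ 0.08788116 -0.00223155  0.05750584]
```

Run:
```python
from h import *
x,y=.51581,.29390
t=np.linspace(0,6.283,400)
for z in(0,.005,.025,.03):
  q=np.array([proj('w1',[x+.0285*np.cos(k),y+.0285*np.sin(k),z]) for k in t]);print(z,q[:,1].min(),q[:,1].max(),q[:,0].min(),q[:,0].max())
im=cv2.imread('pics/w1.png').astype(int).sum(2)
for u in(300,322,328):print(u,[ (v,im[v,u]) for v in list(range(176,202))],[ (v,im[v,u]) for v in range(244,262)])
im=cv2.imread('pics/w3.png').astype(int)[:,:,:].sum(2)
print([(v,im[v,296:302].mean().round(),im[v,312:324].mean().round(), im[v,334:340].mean().round()) for v in range(222,262)])
```

```text
0 180.82802757468068 243.89056464230862 279.35160539217037 343.3584974943682
0.005 181.48393737412633 245.33835035921228 278.8395900671561 343.6939422974266
0.025 184.29491467568994 251.52563627295524 276.64835538836456 345.12950741991267
0.03 185.04856466818003 253.1797357224117 276.061708160634 345.51383965666855
300 [(176, np.int64(486)), (177, np.int64(493)), (178, np.int64(493)), (179, np.int64(502)), (180, np.int64(501)), (181, np.int64(417)), (182, np.int64(206)), (183, np.int64(53)), (184, np.int64(50)), (185, np.int64(72)), (186, np.int64(51)), (187, np.int64(69)), (188, np.int64(87)), (189, np.int64(91)), (190, np.int64(92)), (191, np.int64(86)), (192, np.int64(101)), (193, np.int64(99)), (194, np.int64(112)), (195, np.int64(115)), (196, np.int64(115)), (197, np.int64(112)), (198, np.int64(116)), (199, np.int64(100)), (200, np.int64(97)), (201, np.int64(93))] [(244, np.int64(84)), (245, np.int64(72)), (246, np.int64(78)), (247, np.int64(63)), (248, np.int64(79)), (249, np.int64(78)), (250, np.int64(61)), (251, np.int64(39)), (252, np.int64(181)), (253, np.int64(276)), (254,
[... 3865 characters left out ...]
4(95.0), np.float64(97.0)), (251, np.float64(97.0), np.float64(97.0), np.float64(96.0)), (252, np.float64(99.0), np.float64(96.0), np.float64(97.0)), (253, np.float64(97.0), np.float64(101.0), np.float64(99.0)), (254, np.float64(100.0), np.float64(96.0), np.float64(98.0)), (255, np.float64(97.0), np.float64(88.0), np.float64(95.0)), (256, np.float64(95.0), np.float64(76.0), np.float64(99.0)), (257, np.float64(93.0), np.float64(78.0), np.float64(94.0)), (258, np.float64(94.0), np.float64(73.0), np.float64(99.0)), (259, np.float64(92.0), np.float64(76.0), np.float64(96.0)), (260, np.float64(94.0), np.float64(74.0), np.float64(96.0)), (261, np.float64(90.0), np.float64(83.0), np.float64(98.0))]
```

```bash
python3 -m handwheel '{"delta_pos":[[0.05,-0.001,0],[0.12,-0.003,0],[0.165,-0.0045,0],[0.1754,-0.0045,0],[0.1754,-0.0045,0],[0.1754,-0.0045,0]],"roll":[0,-0.02,-0.045,-0.045,-0.045,-0.045]}'; python3 -m handwheel '{"delta_pos":[[0,0,0.02],[0,0,0.04],[0,0,0.055],[0,0,0.06],[0,0,0.06],[0,0,0.06]],"roll":[0,0,0,0,0,0]}'; python3 -c "
from plant import state
s=state();print(s['tool_pos'],s['force'],s['moment'],s['q'])"
```

```text
clock: 6.98
tool_pos: [0.509, -0.1108, 0.1476]
orientation: [-0.0, 0.94, -0.341, -0.0]
force: [-0.7, 0.1, -0.8]
gripper_width: 0.113
gripper_force: 25.0
clock: 7.72
tool_pos: [0.5098, -0.1114, 0.1178]
orientation: [-0.0, 0.94, -0.341, 0.0]
force: [-0.9, 0.4, -0.5]
gripper_width: 0.112
gripper_force: 25.0
[ 0.50984971 -0.11140906  0.117804  ] [-0.87216448  0.41516678 -0.53668575] [ 0.0529029  -0.04188245 -0.0034779 ] [ 9.61339591e-02  3.15647775e-01 -3.89358539e-01  1.41735019e-04
 -8.65209331e-01  7.78509215e-01]
```

```bash
python3 -m handwheel '{"delta_pos":[[0,0,0.002],[0,0,0.004],[0,0,0.006],[0,0,0.008],[0,0,0.008]],"roll":[0,0,0,0,0]}'; python3 -m handwheel '{"delta_pos":[[0,0,0.001],[0,0,0.002],[0,0,0.002]],"roll":[0,0,0]}';python3 -m handwheel '{"delta_pos":[[0,0,0.001],[0,0,0.002],[0,0,0.002]],"roll":[0,0,0]}'
```

```text
clock: 8.35
tool_pos: [0.5096, -0.1113, 0.1135]
orientation: [0.0, 0.94, -0.341, -0.0]
force: [0.3, 0.1, -0.7]
gripper_width: 0.117
gripper_force: 25.0
clock: 8.72
tool_pos: [0.5098, -0.1114, 0.1131]
orientation: [-0.0, 0.94, -0.341, 0.0]
force: [-0.9, 1.8, 4.1]
gripper_width: 0.112
gripper_force: 25.0
clock: 9.1
tool_pos: [0.5099, -0.1114, 0.1128]
orientation: [0.0, 0.94, -0.341, 0.0]
force: [-2.6, 1.3, 9.2]
gripper_width: 0.11
gripper_force: 25.0
```

```bash
python3 -m handwheel '{"delta_pos":[[0,0,-0.001],[0,0,-0.0014],[0,0,-0.0014],[0,0,-0.0014],[0,0,-0.0014]],"roll":[0,-0.01,-0.02,-0.03,-0.03]}'; python3 -m handwheel '{"delta_pos":[[0,0,0],[0,0,0],[0,0,0],[0,0,0]],"roll":[-0.015,-0.03,-0.045,-0.045]}'
```

```text
clock: 9.72
tool_pos: [0.5106, -0.1114, 0.1127]
orientation: [-0.0, 0.955, -0.296, 0.001]
force: [0.9, -0.5, 4.5]
gripper_width: 0.109
gripper_force: 25.0
clock: 10.22
tool_pos: [0.5092, -0.1114, 0.1115]
orientation: [0.0, 0.973, -0.229, -0.001]
force: [-1.2, 0.0, -1.2]
gripper_width: 0.115
gripper_force: 25.0
```

```bash
python3 -m handwheel '{"delta_pos":[[0,0,0],[0,0,0.001],[0,0,0.003],[0,0,0.005],[0,0,0.005]],"roll":[-0.01,-0.02,-0.02,-0.02,-0.02]}'; python3 -m handwheel '{"delta_pos":[[0,0,0.002],[0,0,0.004],[0,0,0.006],[0,0,0.008],[0,0,0.008]],"roll":[0,0,0,0,0]}'
```

```text
clock: 10.85
tool_pos: [0.5095, -0.1113, 0.1096]
orientation: [0.0, 0.98, -0.198, -0.0]
force: [-0.7, 0.1, -0.5]
gripper_width: 0.11
gripper_force: 25.0
clock: 11.48
tool_pos: [0.5096, -0.1113, 0.1057]
orientation: [0.0, 0.98, -0.197, -0.0]
force: [-0.9, 0.2, -0.5]
gripper_width: 0.114
gripper_force: 25.0
```

```bash
python3 -m handwheel '{"delta_pos":[[0,0,0.001],[0,0,0.002],[0,0,0.003],[0,0,0.003],[0,0,0.003]],"roll":[0,0,0,0,0]}'; python3 -m handwheel '{"delta_pos":[[0,0,0.0005],[0,0,0.001],[0,0,0.001],[0,0,0.001]],"roll":[0,0,0,0]}'
```

```text
clock: 12.1
tool_pos: [0.5096, -0.1114, 0.1044]
orientation: [0.0, 0.98, -0.197, 0.0]
force: [-0.4, -0.1, 0.2]
gripper_width: 0.113
gripper_force: 25.0
clock: 12.6
tool_pos: [0.5096, -0.1113, 0.1038]
orientation: [0.0, 0.98, -0.197, 0.0]
force: [-0.3, 0.1, 1.1]
gripper_width: 0.112
gripper_force: 25.0
```

```bash
python3 -m handwheel '{"delta_pos":[[0,0,0],[0,0,0],[0,0,0.0006],[0,0,0.0012],[0,0,0.002],[0,0,0.002]],"roll":[0.022,0.044,0.066,0.088,0.111,0.111]}';python3 -c "
from plant import state
s=state();print(s['tool_pos'],s['force'],s['moment'])"; python3 -m handwheel '{"delta_pos":[[0,0,0.0007],[0,0,0.0014],[0,0,0.0021],[0,0,0.0028],[0,0,0.0028]],"roll":[0.028,0.056,0.084,0.111,0.111]}';python3 -c "
from plant import state
s=state();print(s['tool_pos'],s['force'],s['moment'])"
```

```text
clock: 13.35
tool_pos: [0.5101, -0.1114, 0.103]
orientation: [-0.0, 0.931, -0.364, 0.001]
force: [-1.1, -0.5, 2.7]
gripper_width: 0.113
gripper_force: 25.0
[ 0.51012887 -0.11142425  0.1030344 ] [-1.08286459 -0.45118404  2.66077813] [ 0.01726678 -0.0669483  -0.0440106 ]
clock: 13.98
tool_pos: [0.5102, -0.1114, 0.1018]
orientation: [-0.0, 0.854, -0.52, 0.001]
force: [1.1, 0.2, 3.1]
gripper_width: 0.113
gripper_force: 25.0
[ 0.51015711 -0.11140683  0.10175708] [1.11389513 0.17808686 3.1151918 ] [-0.00711689 -0.0371794  -0.05997377]
```

```bash
python3 -m handwheel '{"delta_pos":[[0,0,0.0007],[0,0,0.0014],[0,0,0.0021],[0,0,0.0028],[0,0,0.0028]],"roll":[0.028,0.056,0.084,0.111,0.111]}';python3 -c "
from plant import state
s=state();print(s['tool_pos'],s['force'],s['moment'])"; python3 -m handwheel '{"delta_pos":[[0,0,0],[0,0,0.0006],[0,0,0.0008],[0,0,0.0008],[0,0,0.0008]],"roll":[0.022,0.044,0.066,0.088,0.088]}';python3 -c "
from plant import state
s=state();print(s['tool_pos'],s['force'],s['moment'])"
```

```text
clock: 14.6
tool_pos: [0.5102, -0.1114, 0.1004]
orientation: [-0.0, 0.751, -0.66, 0.001]
force: [-0.7, 0.2, 3.7]
gripper_width: 0.114
gripper_force: 25.0
[ 0.51018415 -0.11137899  0.10042748] [-0.65581327  0.18221862  3.74598119] [ 0.02880194 -0.06814831 -0.06842924]
clock: 15.22
tool_pos: [0.5101, -0.1114, 0.1]
orientation: [0.0, -0.653, 0.757, -0.0]
force: [0.8, -0.3, 4.3]
gripper_width: 0.113
gripper_force: 25.0
[ 0.51009972 -0.11137722  0.09995615] [ 0.8192247  -0.31265767  4.29306621] [ 0.08180064 -0.11278551 -0.03618216]
```

```bash
f(){ python3 -c "
from plant import state
import numpy as np
s=state();o=s['orientation'];print('>>',s['tool_pos'],s['force'].round(1),s['moment'],np.degrees(2*np.arctan2(o[2],o[1])))"; }
python3 -m handwheel '{"delta_pos":[[0,0,0],[0,0,0],[0,0,0]],"roll":[0.01,0.018,0.018]}' >/dev/null; f; python3 -m handwheel '{"delta_pos":[[0,0,0],[0,0,0],[0,0,0]],"roll":[0.006,0.012,0.012]}'>/dev/null;f;python3 -m handwheel '{"delta_pos":[[0,0,0],[0,0,0],[0,0,0]],"roll":[0.005,0.01,0.01]}'>/dev/null;f
```

```text
>> [ 0.50990078 -0.1113425   0.09969982] [0.6 0.4 4.4] [ 0.07070139 -0.19795512  0.00879874] 258.21779221985287
>> [ 0.50966196 -0.11135247  0.09956784] [0.5 0.5 4.2] [ 0.10456972 -0.19994612 -0.01621271] 256.0277801167074
>> [ 0.50957883 -0.11137675  0.09952672] [ 0.1 -0.2  4.2] [ 0.11164143 -0.1393137   0.02803669] 254.22769665311628
```

```bash
f(){ python3 -c "
from plant import state
import numpy as np
s=state();o=s['orientation'];print('>>',s['tool_pos'],s['force'].round(1),s['moment'],np.degrees(2*np.arctan2(o[2],o[1])))"; }
python3 -m handwheel '{"delta_pos":[[0,0,-0.0004],[0,0,-0.0008],[0,0,-0.0008]],"roll":[0,0.008,0.008]}' >/dev/null; f; python3 -m handwheel '{"delta_pos":[[0,0,0],[0,0,0],[0,0,0]],"roll":[0.005,0.01,0.01]}'>/dev/null;f;python3 -m handwheel '{"delta_pos":[[0,0,0],[0,0,0],[0,0,0]],"roll":[0.005,0.01,0.01]}'>/dev/null;f
```

```text
>> [ 0.5097875  -0.11144811  0.09993705] [ 1.1 -1.2  3.4] [-0.15916289 -0.38962999  0.04891597] 252.7806048988481
>> [ 0.50995295 -0.11152844  0.09997732] [ 2.5 -3.3  1.4] [-0.66933002 -0.79479558  0.14169073] 251.0067125679255
>> [ 0.50994423 -0.11157277  0.09998965] [ 3.1 -3.5  0.8] [-1.18141728 -1.09224795  0.41309658] 249.21770690373356
```

```bash
f(){ python3 -c "
from plant import state
import numpy as np
s=state();o=s['orientation'];print('>>',s['tool_pos'],s['force'].round(1),s['moment'],np.degrees(2*np.arctan2(o[2],o[1])),s['clock'])"; }
python3 -m handwheel '{"delta_pos":[[0,0,0],[0,0,0],[0,0,0]],"roll":[-0.01,-0.015,-0.015]}' >/dev/null; f; python3 -c "
from h import *
grab('scene','s2');im=cv2.imread('pics/s2.png')[180:350,230:400];cv2.imwrite('pics/s2c.png',cv2.resize(im,None,fx=3,fy=3))"
```

```text
>> [ 0.50987358 -0.11136761  0.10007612] [ 3.8 -3.4  1.7] [-1.00898051 -1.12541361  0.09152909] 251.86899863881752 17.85
```

View pics/s2c.png

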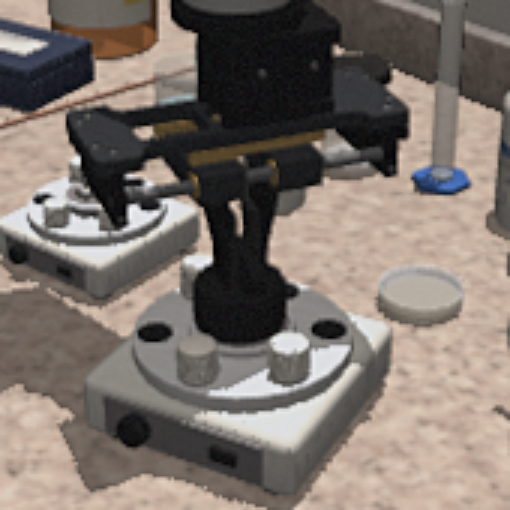

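The nut sits level on the disc at full depth with the stop felt, so I'll release and rise.

```bash
python3 -m handwheel '{"delta_pos":[[0,0,0],[0,0,0],[0,0,0],[0,0,0],[0,0,0],[0,0,0]],"roll":[0,0,0,0,0,0]}' 60; python3 -m handwheel '{"delta_pos":[[0,0,-0.04],[0,0,-0.12],[0,0,-0.2],[0,0,-0.26],[-0.04,0,-0.3],[-0.1,0,-0.3],[-0.1,0,-0.3],[-0.1,0,-0.3]],"roll":[0,0,0,0,0,0,0,0]}'; python3 -c "
from h import *
grab('wrist','w5');im=cv2.imread('pics/w5.png');im=np.clip(im.astype(float)*1.5,0,255).astype(np.uint8)
grab('scene','s3');b=cv2.imread('pics/s3.png')[220:350,250:370];b=cv2.resize(b,None,fx=3,fy=3)
a=cv2.resize(im,(440,330));h=np.zeros((390,800,3),np.uint8);h[:330,:440]=a;h[:,440:]=b[:,:360];cv2.imwrite('pics/c5.png',h)"
```

```text
clock: 18.65
tool_pos: [0.5095, -0.1113, 0.0999]
orientation: [-0.0, -0.587, 0.81, 0.0]
force: [-0.7, -0.2, 0.3]
gripper_width: 0.587
gripper_force: 0.0
clock: 19.65
tool_pos: [0.5248, -0.064, 0.2496]
orientation: [-0.0, -0.587, 0.809, 0.0]
force: [0.4, 0.3, 0.4]
gripper_width: 0.601
gripper_force: 0.0
```

View pics/c5.png

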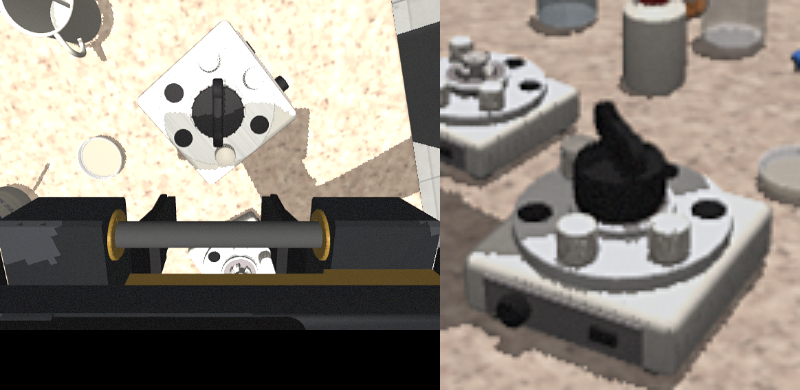

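The nut stands level on the spindle at the angle where I released it, with the disc down and the neighbouring things unmoved. Handing in now.

```bash
python3 -c "
from plant import finish_job
print(finish_job())"
```

```text
the job is handed in; nothing more can be done
None
```

The wing nut is on the spindle: it dropped into the thread on the backward turn, then ran forward to its stop, and after release it stayed on, level, at full depth. At the stop the twist briefly reached 0.41 N m, by my estimate near the 25 N limit, before I eased off about 3 degrees; I handed the job in at about 20 s and no verdict was shown.

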